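# Put the culture dish away and click the case shut

### The job

Set the culture dish down gently, flat, near the middle of the open case's floor, without dropping it, and let go of it. Then swing the sprung lid over and press its free edge down until the catch clicks, so that the lid stays shut by itself. The lid is brittle: never load it with more than about 16 N, and leave the bottles and the jar standing where they are.

Things in the scene. Friction and masses are not known exactly. Their poses are not given: they have to be found in the camera images.
- dish: round closed culture dish, amber with a pale cover, 56 mm across at the cover (upper 8 mm), 54 mm below, 16 mm tall, about 40 g, loose on the counter; origin at the centre of its underside, z up
- case: translucent culture case fixed to the counter by suction feet: 150 mm along its x, 170 mm along its y, walls 4 mm thick and 55 mm tall, floor 5 mm thick; origin at the centre of its underside, z up. The lid is hinged along the -x rim, the catch stands outside the +x wall
- catch (a point): nominal place of the catch, fixed on the case: 92 mm from its origin along its x, 65 mm above the counter. There a sprung blue hook 30 mm wide holds down the lid's tab, with a black rubber bumper below, on a grey upright (to 74 to 98 mm up, 120 mm out along x). Its height is adjustable: it may sit from 10 mm below to 14 mm above this point, which no reading shows: feel for it
- case_floor (a point): middle of the case's inner floor, 5 mm above the counter, marked by a blue disc 68 mm across
- hinge (a point): middle of the lid's hinge axis, which runs along the case's y at -77 mm in its x, 61 mm above the counter
- lid (a joint): lid angle, rad: about 1.65 standing open against its stop, 0 level and shut; the free edge swings over towards the case's +x. A spring always pushes it open (about 0.55 N m when shut, 0.1 when open): an unlatched lid flies back up. Latched it rests between about -0.06 and 0.085, depending on the catch's height
- lid_panel: translucent brittle lid: 156 mm from hinge to free edge, 178 mm wide, 4 mm thick, 18 mm skirt inside; origin mid-width on the hinge axis, x towards the free edge, y along the hinge, z out of the outer face (4 mm above the origin), which is on top when shut and looks to the case's -x when open
- lid_press (a point): point on the lid's outer face where to press: 132 mm from the hinge axis, middle of a blue strip 22 mm by 100 mm
- lid_tab (a point): end of the red tab (40 mm wide) on the lid's free edge, 171 mm from the hinge axis. Pushed down it rides on the hook's slope: the load at the blue strip grows to 9 to 13 N over some 5 mm, drops by half as the hook gives way, and 3 to 5 mm lower the hook snaps over the tab and the tab meets the bumper (16 N per mm at the strip). Nearer the hinge it takes much more force
- amber_bottle: amber glass bottle with black cap, upright, 54 mm across, 140 mm tall; a bystander, origin at the centre of its underside
- clear_bottle: clear bottle with white cap, upright, 48 mm across, 120 mm tall; a bystander, origin at the centre of its underside
- spawn_jar: jar of pale grain with metal lid, upright, 64 mm across, 95 mm tall; a bystander, origin at the centre of its underside
There are look-alikes about, which are no part of the job. There is more than one size of the dish; the job needs the smallest.

How it is judged:
On the way, in this order (a step that is already met when the one before it is completed fails the run):
1. the dish lies flat near the middle of the case's floor, let go, with the lid open (horizontal distance between dish and case_floor below 0.035 m and z of dish in the frame of case between 0 and 0.009 m and angle between dish's own z axis and vertical below 0.12 rad and contact force between the fingers and dish below 0.05 N and linear speed of dish below 0.03 m/s and value of joint lid above 1 rad), for 0.2 s.
2. the lid is brought right down (value of joint lid between -0.08 and 0.1 rad), for 0.1 s.
At the end, for the whole second after the job is handed in: The lid stays shut by its catch with nothing touching it (lid angle between -0.08 and 0.1 rad, at rest), and the dish rests flat (within 0.12 rad) on the case's floor, its centre within 35 mm of the floor's middle (all of step 2 and horizontal distance between dish and case_floor below 0.035 m and z of dish in the frame of case between 0 and 0.009 m and angle between dish's own z axis and vertical below 0.12 rad and contact force between each of the fingers, the arm and lid_panel below 0.05 N and velocity of joint lid between -0.05 and 0.05 rad/s and linear speed of dish below 0.03 m/s).
It fails at once if the robot loads the lid with more than 18 N (contact force between any of the fingers, the arm and lid_panel above 18 N).
It fails at once if the dish is dropped (moves faster than 0.5 m/s while not held) (contact force between the fingers and dish below 0.01 N and linear speed of dish above 0.5 m/s).
It fails at once if a bottle or the jar is shifted by more than 20 mm or tipped (distance of any of amber_bottle, clear_bottle, spawn_jar from where it was at the start of the episode above 0.02 m or angle between any of amber_bottle, clear_bottle, spawn_jar's own z axis and vertical above 0.25 rad).
It also fails if it takes over 72 s, if anything falls off the work surface, if the arm or the gripper's body presses on something with over 40 N, if the wrist force passes 120 N, or if a joint passes its speed limit or range.

### The arm

A 7-joint arm with a two-finger parallel gripper is mounted at the origin on the work surface. World frame = base frame: x ahead of the robot, y to its left, z up, the work surface at z = 0. Lengths are in m, angles in rad, forces in N, time in s.
With the tool pointing down it reaches from about 0.35 to 0.9 m from the base axis. Payload 19.9 kg.
Tool frame: the origin (TCP) lies at the very end of the fingers, on their centre line; the grasp point (between the pads) lies 19 mm behind it (tcp_to_grasp is the distance from the TCP to the grasp point, in m); z points along the fingers, y is the line along which they close (so a half turn about z gives the same grasp; the last joint's range is limited). The gripper opens to 94 mm and grips with 3 to 60 N. Pads are 16 mm wide; open, the fingers measure 119 mm over their backs; the gripper's body (75 mm by 177 mm) begins 78 mm behind the grasp point.
Start: joints at [-1.145, 0.417, -0.01, 1.614, 0.005, 1.111, -0.053], TCP at [0.281, 0.558, 0.205] pointing down, gripper open.
Joint ranges: [-2.81, 2.81], [-0.39, 2.02], [-1.27, 1.25], [0.06, 2.57], [-1.19, 4.33], [0.19, 2], [-2.82, 2.82]. Speed limits (rad/s): [1.89, 1.89, 2.39, 2.39, 3.01, 3.01, 3.01].

### API

Orientations are given as a unit quaternion [x, y, z, w].
In Python, from workcell import state, read_camera, close_job, tcp_to_grasp gives the robot as it stands.
- The arm moves only by the shell command python3 -m crank 'ROWS' [OPENING]. ROWS is JSON, a list of rows, each a list of 2 entries, a list of its own where there are three numbers: the shift along the tool's x, y, z in cm, then the turn about the tool's z in rad. In form: [[[dx, dy, dz], yaw], ...]. A call has 1 to 20 rows; each row is the pose to reach, as a shift and turn from the pose commanded when the call began, along the tool's axes at that moment; what a row does not reach only later rows make up. A row lasts 1/12 s, in which the tool goes at most 41.7 mm and 7.16 degrees, less where a joint would pass 70% of its speed; a pose out of reach is approached as far as the arm can. A call with a gripper value outside its range is refused whole. OPENING is the opening, from -1 (shut) to 1 (fully open), so that 0 is half open, set as the call begins (- or left out, the last holds). The fingers move at their own pace and stop on an object; the grip force is fixed at half the most. Time passes only in rows, so rows that repeat a pose let the fingers close. It gives the time, the measured TCP pose, the force, the opening and the grip force at its end, in the units of the state.
- state(): the state, without advancing time (a new reading comes with each control period).
- read_camera(name): name is "scene" or "top"; returns a dict with "pixels" (384x512x3 uint8, red, green, blue), "z_map" (384x512 float32, m along the optical axis (not along the pixel's ray), 0 where there is no reading), "K" (3x3 intrinsics, pixels), "dist" ([k1, k2, p1, p2, k3] as OpenCV has them; the pictures are not rectified), "extrinsics" (4x4, takes a point from world to camera coordinates). Camera axes: x right, y down, z forward; pixel columns grow to the right and rows downward; lengths in m; the calibration is good to about 2 mm. A picture is of the moment at which its call begins.
- close_job(): hands the job in; it is judged then, once.
The state is a dict: "t": time; "joint_pos": joint angles; "joint_velocities": joint speeds; "joint_efforts": joint torques, N m; "tool_pos": TCP position; "ee_rot": TCP orientation; "force": force on the tool from outside, world axes, zero at the start; "torque": the same for the moment, N m; "gripper_width": finger opening in m; "grasp_force": force on a finger pad.
Only numpy, scipy, OpenCV 4.12 (cv2) and the standard library are available. Lean on these libraries where they do the work, as an engineer would, in place of code of your own. Each camera call takes 0.05 s, during which the arm holds its last target. There are 200 camera calls.

## Working session

There is one attempt and no reset: what is moved stays moved. The work goes in short steps, Python scripts to look and compute and a shell command to move; the robot and the scene stay as the last step left them, time stands still between calls to the robot, and variables do not carry over. Pictures are saved under pics/ and viewed, at most 10 in all, crops included, and the job is handed in when it is done.

```bash
mkdir -p pics; cat > h.py <<'E'
import numpy as np, cv2
from workcell import state, read_camera
def grab(n):
    c=read_camera(n); return c
def save(c,f,crop=None,s=1):
    im=c["pixels"][:,:,::-1]
    if crop: x0,y0,x1,y1=crop; im=im[y0:y1,x0:x1]
    cv2.imwrite(f,cv2.resize(im,None,fx=s,fy=s,interpolation=cv2.INTER_CUBIC))
def ray(c,u,v):
    p=cv2.undistortPoints(np.array([[[u,v]]],float),np.array(c["K"],float),np.array(c["dist"],float))[0,0]
    E=np.array(c["extrinsics"]);R,t=E[:3,:3],E[:3,3]
    return -R.T@t, R.T@np.array([p[0],p[1],1])
def onplane(c,u,v,z):
    o,d=ray(c,u,v); return o+d*(z-o[2])/d[2]
def deproj(c,u,v):
    o,d=ray(c,u,v); return o+d*c["z_map"][int(round(v)),int(round(u))]
E
python3 - <<'E'
from h import *
import pickle
for n in("scene","top"):
    c=grab(n); save(c,f"pics/{n}0.png",s=1.5); pickle.dump(c,open(n+"0.pkl","wb"))
    E=np.array(c["extrinsics"]);print(n,-E[:3,:3].T@E[:3,3],E[2,:3])
s=state();print({k:np.round(v,3) for k,v in s.items()})
E
```

```text
scene [ 1.46423188 -0.50256905  0.73642605] [-0.71568948  0.42887793 -0.55122798]
top [0.55112385 0.02915311 1.03314101] [ 0.05651527 -0.03641428 -0.99773745]
{'t': np.float64(0.1), 'joint_pos': array([-1.146,  0.418, -0.01 ,  1.614,  0.005,  1.111, -0.053]), 'joint_velocities': array([-0.001, -0.002, -0.002, -0.001,  0.001, -0.002,  0.001]), 'joint_efforts': array([ 2.0000e-03, -8.5259e+01,  6.4100e-01, -4.2670e+01, -4.9000e-02,
        1.6000e-02,  0.0000e+00]), 'tool_pos': array([0.281, 0.558, 0.205]), 'ee_rot': array([ 0.231,  0.973, -0.001, -0.   ]), 'force': array([ 1.407,  0.518, -0.342]), 'torque': array([-0.007,  0.031, -0.019]), 'grasp_force': np.float64(0.0), 'gripper_width': np.float64(0.094)}
```

View pics/scene0.png

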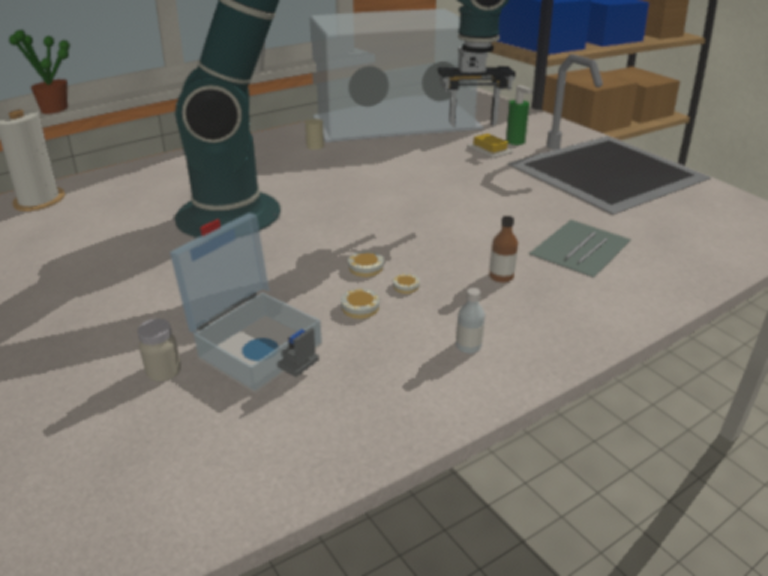

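View pics/top0.png

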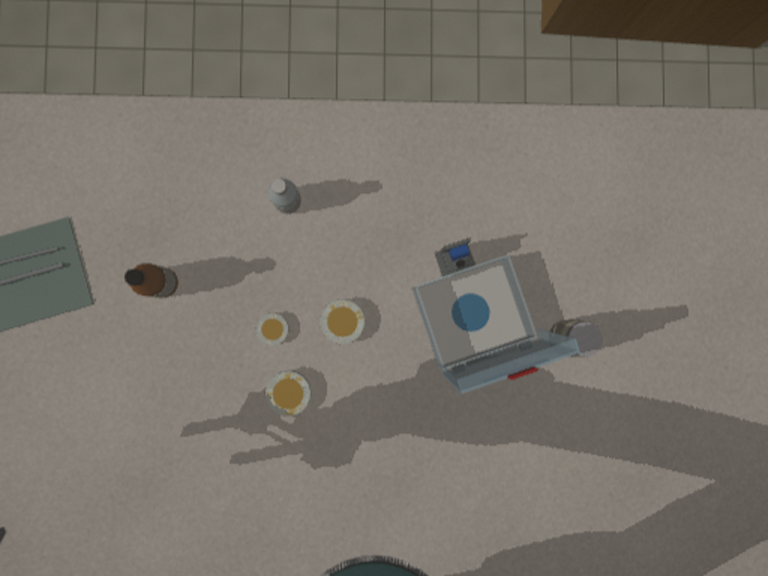

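The top view shows three dishes, in original pixels: (181,219) small, (229,214) and (192,261) larger. The open case's disc is at (313,208), the catch at (305,169) and the jar at (387,223), beside the lid. I'll measure sizes and poses.

```bash
python3 - <<'E'
from h import *
import pickle
c=pickle.load(open("top0.pkl","rb")); sc=pickle.load(open("scene0.pkl","rb"))
im=c["pixels"]; hsv=cv2.cvtColor(im,cv2.COLOR_RGB2HSV)
for nm,(u,v) in dict(s=(181,219),m=(229,214),l=(192,261)).items():
    # amber disc
    m=((hsv[...,1]>110)&(hsv[...,0]<28)&(hsv[...,2]>80)).astype(np.uint8)
    n,lab,st,ce=cv2.connectedComponentsWithStats(m)
    k=min([i for i in range(1,n) if st[i,4]>20],key=lambda i:np.hypot(*(ce[i]-(u,v))))
    z=c["z_map"]; 
    # height-based extents
    P=np.array([[deproj(c,x,y) for x in range(u-25,u+26)] for y in range(v-25,v+26)])
    w=onplane(c,*ce[k],0.016)
    sel=(P[...,2]>0.008)&(P[...,2]<0.06)&(np.hypot(P[...,0]-w[0],P[...,1]-w[1])<.06)
    Q=P[sel]; a=len(Q)*(1.03/c["K"][0][0])**2
    print(nm,ce[k],st[k,2:],w, "n",sel.sum(),Q.min(0) if len(Q) else 0,Q.max(0) if len(Q) else 0,2*np.sqrt(a/np.pi), "top z",np.median(Q[:,2]) if len(Q) else 0)
def comp(mask,u,v):
    n,lab,st,ce=cv2.connectedComponentsWithStats(mask.astype(np.uint8))
    k=min([i for i in range(1,n) if st[i,4]>8],key=lambda i:np.hypot(*(ce[i]-(u,v))))
    return lab==k,ce[k],st[k]
blue=(hsv[...,0]>95)&(hsv[...,0]<125)&(hsv[...,1]>110)
M,ce,st=comp(blue,313,208); print("disc",ce,st,onplane(c,*ce,.005))
M,ce,st=comp(blue,305,168); print("hook",ce,st,onplane(c,*ce,.07))
red=((hsv[...,0]<8)|(hsv[...,0]>172))&(hsv[...,1]>120)
M,ce,st=comp(red,348,249); ys,xs=np.nonzero(M); P=np.array([deproj(c,x,y) for x,y in zip(xs,ys)]); print("tab",ce,st,np.median(P,0))
# grey cast for case rim corners: pixels (1.5x) -> rim z .055
for u,v in [(415,289),(511,257),(441,366),(535,341)]: print("rim",onplane(c,u/1.5,v/1.5,.055),deproj(c,u/1.5,v/1.5))
for nm,(u,v),h in [("jar",(585,340),.095),("clear",(279,186),.12),("amber",(135,277),.14)]: print(nm,onplane(c,u/1.5,v/1.5,h),deproj(c,u/1.5,v/1.5))
im2=np.hstack([cv2.resize(im[190:290,150:260],None,fx=4,fy=4,interpolation=2)])
cv2.imwrite("pics/dishes.png",im2[...,::-1])
cv2.imwrite("pics/case.png",cv2.resize(im[150:270,270:410],None,fx=5,fy=5,interpolation=2)[...,::-1])
E
```

```text
s [181.19863014 219.09589041] [ 14  13 146] [0.53642768 0.17950147 0.016     ] n 364 [0.5107692  0.1520991  0.00964373] [0.56521005 0.2061837  0.02197286] 0.057031792944216966 top z 0.016308625194493387
m [227.83673469 214.07142857] [ 19  19 294] [0.5501889  0.05885576 0.016     ] n 702 [0.5141283  0.02187945 0.01700313] [0.58933315 0.09731338 0.02952266] 0.07920177035073366 top z 0.022597697999405142
l [191.62153846 262.28923077] [ 20  26 325] [0.42537737 0.15092533 0.016     ] n 722 [0.37380161 0.11323379 0.00863423] [0.46523569 0.18836356 0.02926898] 0.08032207734093064 top z 0.02277083723788076
disc [315.51117318 207.38268156] [305 197  21  23 358] [ 0.56937789 -0.1734595   0.005     ]
hook [305.61956522 167.60869565] [299 163  14  10  92] [ 0.66759087 -0.13599767  0.07      ]
tab [348.42307692 248.57692308] [339 245  19   8  52] [ 0.47994947 -0.19827007  0.23294735]
rim [ 0.60497999 -0.06491043  0.055     ] [ 0.60501753 -0.06497599  0.0543182 ]
rim [ 0.66081145 -0.22844977  0.055     ] [ 6.67034382e-01 -2.43064426e-01 -4.93130194e-04]
rim [ 0.47618424 -0.10895089  0.055     ] [ 0.47858874 -0.10451972  0.08638442]
rim [ 0.51868569 -0.26843244  0.055     ] [ 0.51920254 -0.26369093  0.07058498]
jar [ 0.522029  -0.3384264  0.095    ] [ 0.52197315 -0.33913194  0.09319932]
clear [0.76208867 0.1565866  0.12      ] [0.76221007 0.15665993 0.11947456]
amber [0.61500231 0.36827133 0.14      ] [0.61493515 0.36791476 0.1409391 ]
```

View pics/dishes.png

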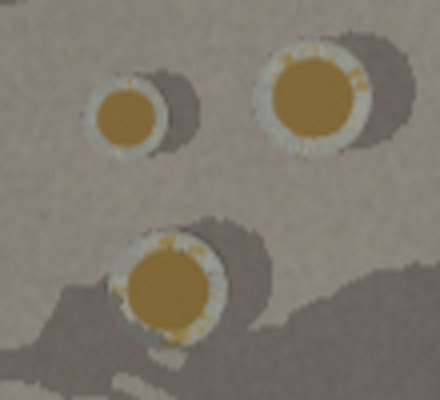

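View pics/case.png

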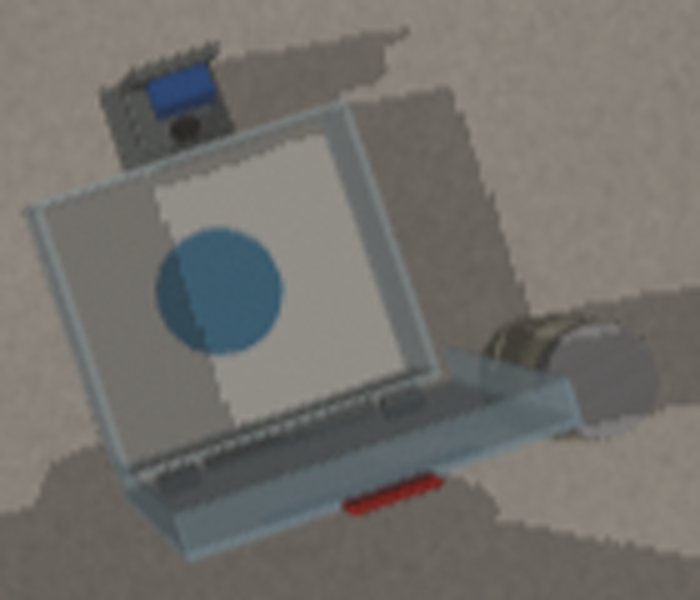

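The scene matches the description. The smallest dish is about 57 mm across, with its top at z=16 mm, at (181,219). The other two are about 80 mm, at (229,214) and (192,261). The case disc's true centre is at about (313.8,208.2), and the case yaw is about 19°.

```bash
cat >> h.py <<'E'
from scipy.spatial.transform import Rotation as Ro
YA=np.deg2rad(18.9); CX=np.array([np.cos(YA),np.sin(YA)]); CY=np.array([-np.sin(YA),np.cos(YA)]); C0=np.array([.567,-.169])
def case(x,y,z): return np.r_[C0+x*CX+y*CY,z]
def go(target,yang=YA-np.pi/2):
    s=state(); R=Ro.from_quat(s["ee_rot"]).as_matrix()
    d=R.T@(np.array(target)-s["tool_pos"]); a=np.arctan2(R[1,1],R[0,1])
    yaw=-((yang-a+np.pi)%(2*np.pi)-np.pi)
    print("shift cm",np.round(d*100,2),"yaw",round(yaw,3),"F",np.round(s["force"],2),"tcp",np.round(s["tool_pos"],4))
E
python3 - <<'E'
from h import *
import pickle
c=pickle.load(open("top0.pkl","rb"))
print(onplane(c,313.8,208.2,.005)); go([.537,.1795,.205])
E
```

```text
[ 0.56717455 -0.16887247  0.005     ]
shift cm [-3.988e+01 -2.227e+01  2.000e-02] yaw 2.345 F [ 1.41  0.52 -0.34] tcp [0.2811 0.5578 0.2049]
```

```bash
T='x'; python3 -m crank '[[[-39.9,-22.3,0],2.345],[[-39.9,-22.3,0],2.345],[[-39.9,-22.3,0],2.345],[[-39.9,-22.3,0],2.345],[[-39.9,-22.3,0],2.345],[[-39.9,-22.3,0],2.345],[[-39.9,-22.3,0],2.345],[[-39.9,-22.3,0],2.345],[[-39.9,-22.3,0],2.345],[[-39.9,-22.3,0],2.345],[[-39.9,-22.3,0],2.345],[[-39.9,-22.3,0],2.345],[[-39.9,-22.3,0],2.345],[[-39.9,-22.3,0],2.345],[[-39.9,-22.3,0],2.345],[[-39.9,-22.3,0],2.345],[[-39.9,-22.3,0],2.345],[[-39.9,-22.3,0],2.345],[[-39.9,-22.3,0],2.345],[[-39.9,-22.3,0],2.345]]' 1
python3 - <<'E'
from h import *
go([.537,.1795,.004])
E
```

```text
t: 1.77
tool_pos: [0.537, 0.1795, 0.2052]
ee_rot: [0.987, 0.162, -0.0, 0.0]
force: [1.0, 0.1, 0.1]
gripper_width: 0.0938
grasp_force: 0.0
shift cm [ 1.000e-02 -1.000e-02  2.012e+01] yaw -0.005 F [1.03 0.12 0.12] tcp [0.537  0.1795 0.2052]
```

```bash
python3 -m crank '[[[0,0,3],0],[[0,0,6],0],[[0,0,9],0],[[0,0,12],0],[[0,0,14],0],[[0,0,16],0],[[0,0,17.5],0],[[0,0,18.7],0],[[0,0,19.5],0],[[0,0,20.0],0],[[0,0,20.1],0],[[0,0,20.1],0]]' 1
python3 -m crank '[[[0,0,0],0],[[0,0,0],0],[[0,0,0],0],[[0,0,0],0],[[0,0,0],0],[[0,0,0],0],[[0,0,0],0],[[0,0,0],0],[[0,0,0],0],[[0,0,0],0],[[0,0,0],0],[[0,0,0],0]]' -1
```

```text
t: 2.77
tool_pos: [0.5374, 0.1794, 0.0047]
ee_rot: [0.986, 0.164, 0.0, 0.0]
force: [-0.2, -0.2, -0.1]
gripper_width: 0.0938
grasp_force: 0.0
t: 3.77
tool_pos: [0.5372, 0.1794, 0.0045]
ee_rot: [0.986, 0.164, 0.0, 0.0]
force: [-1.7, 0.2, 3.8]
gripper_width: 0.0551
grasp_force: 30.0
```

```bash
python3 -m crank '[[[0,0,-0.5],0],[[0,0,-1.5],0],[[0,0,-3],0],[[0,0,-5],0],[[0,0,-7.5],0],[[0,0,-10],0],[[0,0,-12],0],[[0,0,-13.5],0],[[0,0,-14],0],[[0,0,-14],0],[[0,0,-14],0]]'
python3 - <<'E'
from h import *
print(state()["gripper_width"]);t=case(.012,0,.15); print(t); go(t); go(case(.012,0,.0095))
c=grab("scene"); save(c,"pics/s2.png",s=1.5)
E
```

```text
t: 4.68
tool_pos: [0.5369, 0.1794, 0.1442]
ee_rot: [0.986, 0.164, -0.0, -0.0]
force: [0.2, 1.2, -0.2]
gripper_width: 0.0551
grasp_force: 30.0
0.05508233486193683
[ 0.57835302 -0.16511299  0.15      ]
shift cm [-7.24 33.94 -0.58] yaw 0.0 F [ 0.17  1.24 -0.17] tcp [0.5369 0.1794 0.1442]
shift cm [-7.24 33.94 13.47] yaw 0.0 F [ 0.17  1.24 -0.17] tcp [0.5369 0.1794 0.1442]
```

View pics/s2.png

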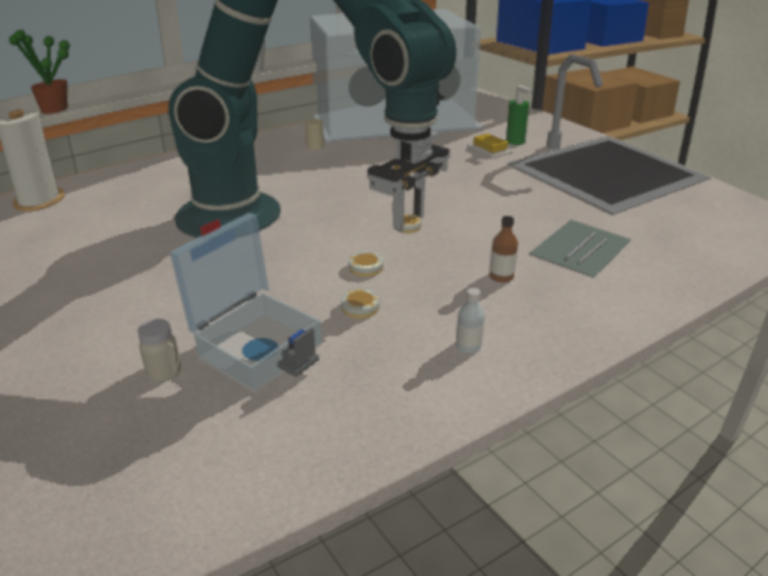

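The dish is held at (410,223), with the lid clear and the wrist well above it. Next I move over the case, about 15 mm towards the catch side.

```bash
python3 -m crank '[[[-0.3,1.5,-1],0],[[-0.9,4.5,-1],0],[[-1.6,8,-1],0],[[-2.3,11.5,-1],0],[[-3.1,15,-1],0],[[-3.8,18.5,-1],0],[[-4.5,22,-1],0],[[-5.2,25.5,-1],0],[[-5.9,29,-1],0],[[-6.5,31.5,-1],0],[[-6.8,33.2,-1],0],[[-6.9,33.9,-1],0],[[-6.9,33.9,-1],0],[[-6.9,33.9,-1],0]]'
python3 - <<'E'
from h import *
go(case(.015,0,.0095))
E
```

```text
t: 5.9
tool_pos: [0.5814, -0.1631, 0.1541]
ee_rot: [0.986, 0.164, -0.0, -0.0]
force: [0.4, 0.9, -0.1]
gripper_width: 0.0549
grasp_force: 30.0
shift cm [-0.04  0.1  14.46] yaw -0.0 F [ 0.38  0.92 -0.12] tcp [ 0.5814 -0.1631  0.1541]
```

```bash
python3 -m crank '[[[0,0,1],0],[[0,0,3],0],[[0,0,5],0],[[0,0,7],0],[[0,0,9],0],[[0,0,11],0],[[0,0,12.5],0],[[0,0,13.4],0],[[0,0,13.9],0],[[0,0,14.1],0],[[0,0,14.1],0],[[0,0,14.1],0]]'
python3 -m crank '[[[0,0,0.1],0],[[0,0,0.2],0],[[0,0,0.3],0],[[0,0,0.35],0],[[0,0,0.35],0]]'
```

```text
t: 6.9
tool_pos: [0.5821, -0.1636, 0.0142]
ee_rot: [0.986, 0.164, 0.0, 0.0]
force: [-0.2, -0.3, -1.1]
gripper_width: 0.0552
grasp_force: 30.0
t: 7.32
tool_pos: [0.5817, -0.1637, 0.0099]
ee_rot: [0.986, 0.164, -0.0, 0.0]
force: [-0.5, 0.4, -0.2]
gripper_width: 0.0553
grasp_force: 30.0
```

```bash
python3 -m crank '[[[0,0,0.05],0],[[0,0,0.05],0],[[0,0,0.1],0],[[0,0,0.1],0]]'
```

```text
t: 7.65
tool_pos: [0.5818, -0.1638, 0.0095]
ee_rot: [0.986, 0.164, 0.0, -0.0]
force: [-3.4, 1.5, 10.5]
gripper_width: 0.055
grasp_force: 30.0
```

Contact with the floor (10 N up). Releasing, then rising.

```bash
python3 -m crank '[[[0,0,-0.05],0],[[0,0,-0.05],0],[[0,0,-0.05],0],[[0,0,-0.05],0],[[0,0,-0.05],0],[[0,0,-0.05],0]]' 0.6
python3 -m crank '[[[0,0,-1],0],[[0,0,-3],0],[[0,0,-6],0],[[0,0,-9.5],0],[[0,0,-13],0],[[0,0,-17],0],[[0,0,-20],0],[[0,0,-23],0],[[0,0,-25],0],[[0,0,-26],0],[[0,0,-26],0]]'
python3 - <<'E'
from h import *
c=grab("top"); save(c,"pics/t3.png",crop=(230,120,430,280),s=3.5)
go(case(-.125,0,.27));go(case(-.125,0,.165))
E
```

```text
t: 8.15
tool_pos: [0.5817, -0.1637, 0.0094]
ee_rot: [0.986, 0.164, -0.0, 0.0]
force: [-0.1, 0.2, 0.1]
gripper_width: 0.0752
grasp_force: 0.0
t: 9.07
tool_pos: [0.5823, -0.164, 0.2717]
ee_rot: [0.986, 0.164, 0.002, 0.0]
force: [-0.4, -0.4, -0.4]
gripper_width: 0.0753
grasp_force: 0.0
shift cm [-14.07   0.02  -0.03] yaw -0.0 F [-0.43  0.36 -0.86] tcp [ 0.5818 -0.1637  0.2698]
shift cm [-14.08   0.02  10.47] yaw -0.0 F [-0.43  0.36 -0.86] tcp [ 0.5818 -0.1637  0.2698]
```

View pics/t3.png

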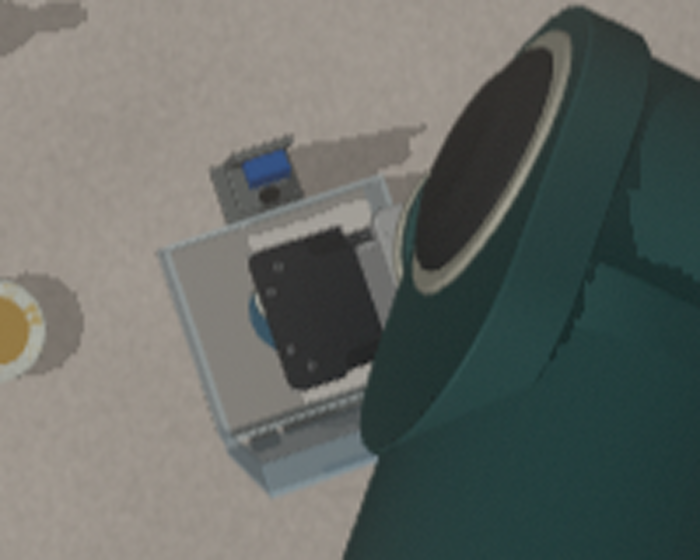

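The gripper has let go of the dish. Most of the case floor is hidden here by the hand at crop (310,310), so I'll check once I'm behind the lid.

```bash
python3 -m crank '[[[-1,0,0],0],[[-3.5,0,0],0],[[-6,0,0],0],[[-8.5,0,0],0],[[-11,0,0],0],[[-13,0,0],0],[[-14.1,0,0],0],[[-14.1,0,0],0],[[-14.1,0,2],0],[[-14.1,0,4],0],[[-14.1,0,6],0],[[-14.1,0,8],0],[[-14.1,0,9.5],0],[[-14.1,0,10.3],0],[[-14.1,0,10.5],0],[[-14.1,0,10.5],0]]' -1
python3 - <<'E'
from h import *
go(case(-.125,0,.165))
c=grab("scene"); save(c,"pics/s4.png",crop=(70,100,270,280),s=3.3)
c=grab("top"); hsv=cv2.cvtColor(c["pixels"],cv2.COLOR_RGB2HSV)
m=((hsv[...,1]>110)&(hsv[...,0]<28)&(hsv[...,2]>50)).astype(np.uint8); m[:,:290]=0;m[:,345:]=0
n,l,st,ce=cv2.connectedComponentsWithStats(m)
for i in range(1,n):
    if st[i,4]>15: print(ce[i],st[i],onplane(c,*ce[i],.021)[:2]-C0)
for th in np.linspace(1.55,0.0,22):
    r=np.interp(th,[0.2,1.55],[.135,.103]); x=-.077+r*np.cos(th)-.004*np.sin(th)-.008; z=.061+r*np.sin(th)+.004*np.cos(th)
    print(round(th,2),round((x+.125)*100,1),round((.165-z)*100,1))
E
```

```text
t: 10.45
tool_pos: [0.4484, -0.2092, 0.1642]
ee_rot: [0.986, 0.164, -0.001, 0.0]
force: [-0.4, -0.2, 0.9]
gripper_width: 0.0002
grasp_force: 0.0
shift cm [ 0.02  0.04 -0.08] yaw 0.0 F [-0.42 -0.2   0.9 ] tcp [ 0.4484 -0.2092  0.1642]
[313.1292517  202.85714286] [307 196  14  14 147] [0.0139003  0.00494217]
[341.8125 250.625 ] [339 249   6   4  16] [-0.1101925  -0.07007376]
1.55 3.8 0.1
1.48 4.6 -0.1
1.4 5.4 -0.2
1.33 6.2 -0.2
1.25 7.0 -0.2
1.18 7.9 -0.1
1.11 8.7 0.1
1.03 9.6 0.3
0.96 10.4 0.6
0.89 11.2 1.0
0.81 12.0 1.4
0.74 12.8 1.9
0.66 13.5 2.4
0.59 14.2 3.1
0.52 14.9 3.8
0.44 15.5 4.5
0.37 16.1 5.3
0.3 16.6 6.2
0.22 17.0 7.1
0.15 17.3 8.0
0.07 17.4 9.0
0.0 17.5 10.0
```

View pics/s4.png

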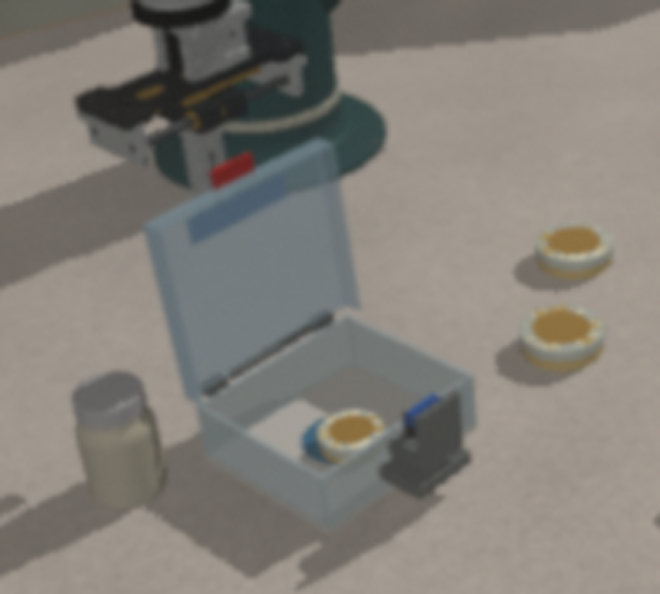

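The dish lies flat 15 mm from the disc's centre (crop (352,432)). The fingers are behind the lid at (205,170). Next I swing the lid over.

```bash
python3 -m crank '[[[1,0,0],0],[[2,0,0],0],[[2.6,0,0],0],[[3.2,0,0],0],[[3.8,0,0],0],[[4.6,0,-0.1],0],[[5.4,0,-0.2],0],[[6.2,0,-0.2],0],[[7.0,0,-0.2],0],[[7.9,0,-0.1],0],[[8.7,0,0.1],0],[[9.6,0,0.3],0],[[10.4,0,0.6],0],[[11.2,0,1.0],0],[[11.6,0,1.2],0],[[11.6,0,1.2],0]]'
python3 - <<'E'
from h import *
s=state();print(s["force"],Ro.from_quat(s["ee_rot"]).as_matrix().T@s["force"])
c=grab("scene"); save(c,"pics/s5.png",crop=(70,100,270,280),s=3.3)
E
```

```text
t: 11.88
tool_pos: [0.5587, -0.1713, 0.1518]
ee_rot: [0.986, 0.164, -0.0, 0.0]
force: [-1.3, 0.3, 1.1]
gripper_width: 0.0007
grasp_force: 0.8
[-1.30311379  0.30125748  1.06693789] [-1.13542111 -0.70772034 -1.06638122]
```

View pics/s5.png

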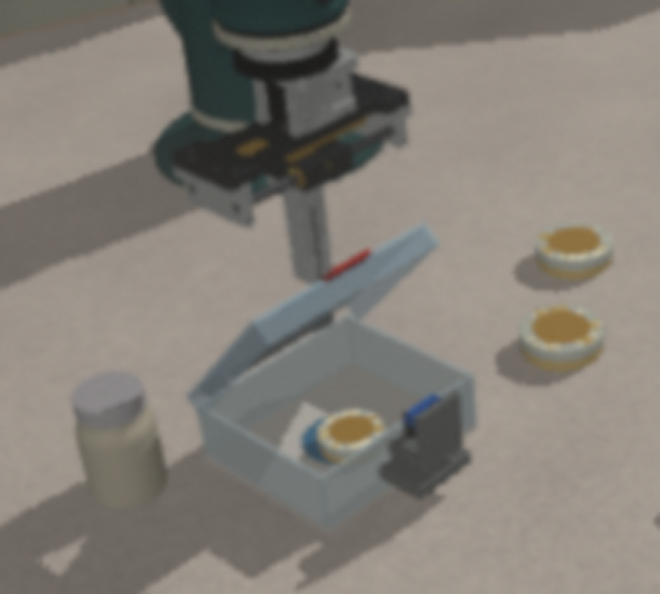

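The lid follows the fingers, now about half-way (tab at (348,264)). I'll take it to about 0.3 rad.

```bash
python3 -m crank '[[[0.4,0,0.2],0],[[0.8,0,0.5],0],[[1.2,0,0.7],0],[[1.6,0,1.0],0],[[1.9,0,1.2],0],[[2.3,0,1.6],0],[[2.6,0,1.9],0],[[3.0,0,2.3],0],[[3.3,0,2.6],0],[[3.6,0,3.0],0],[[3.9,0,3.3],0],[[4.2,0,3.7],0],[[4.5,0,4.1],0],[[4.8,0,4.5],0],[[5.0,0,4.8],0],[[5.1,0,5.0],0],[[5.1,0,5.0],0]]'
python3 - <<'E'
from h import *
s=state();t=s["tool_pos"];print(s["force"],"case x,y",(t[:2]-C0)@CX,(t[:2]-C0)@CY,t[2]); 
x=(t[:2]-C0)@CX+.008+.077; print("theta~",np.arctan2(t[2]-.065,x))
E
```

```text
t: 13.35
tool_pos: [0.6064, -0.1551, 0.102]
ee_rot: [0.986, 0.164, -0.0, 0.0]
force: [-2.0, -0.7, 0.6]
gripper_width: 0.0004
grasp_force: 1.2
[-1.99206136 -0.69263928  0.58612678] case x,y 0.041808155412453335 0.00035625306575813934 0.10204325474048279
theta~ 0.2842122599412671
```

```bash
python3 -m crank '[[[0.2,0,0.2],0],[[0.3,0,0.4],0],[[0.5,0,0.6],0],[[0.6,0,0.8],0],[[0.7,0,0.95],0],[[0.8,0,1.1],0],[[0.8,0,1.1],0],[[0.8,0,1.1],0]]'
python3 -m crank '[[[0,0,0.05],0],[[0,0,0.1],0],[[0,0,0.15],0],[[0,0,0.2],0],[[0,0,0.2],0],[[0,0,0.2],0]]'
python3 -m crank '[[[0,0,0.05],0],[[0,0,0.1],0],[[0,0,0.15],0],[[0,0,0.2],0],[[0,0,0.2],0],[[0,0,0.2],0]]'
```

```text
t: 14.02
tool_pos: [0.614, -0.1526, 0.0914]
ee_rot: [0.986, 0.164, 0.0, 0.0]
force: [-2.8, -0.7, 2.3]
gripper_width: 0.0006
grasp_force: 1.3
t: 14.52
tool_pos: [0.6141, -0.1526, 0.0896]
ee_rot: [0.986, 0.164, 0.0, 0.0]
force: [-0.2, 0.8, 3.7]
gripper_width: 0.0004
grasp_force: 1.4
t: 15.02
tool_pos: [0.6139, -0.1526, 0.0875]
ee_rot: [0.986, 0.164, 0.0, 0.0]
force: [1.5, 0.1, 2.5]
gripper_width: 0.0004
grasp_force: 1.4
```

```bash
for i in 1 2 3 4; do python3 -m crank '[[[0,0,0.05],0],[[0,0,0.1],0],[[0,0,0.1],0]]' | grep -E 'tool_pos|^force'; done
```

```text
tool_pos: [0.6139, -0.1526, 0.0864]
force: [0.8, 0.9, 3.5]
tool_pos: [0.6139, -0.1527, 0.0854]
force: [0.7, 0.4, 2.7]
tool_pos: [0.6139, -0.1527, 0.0844]
force: [2.0, 0.1, 2.9]
tool_pos: [0.6139, -0.1527, 0.0834]
force: [2.1, 0.3, 3.2]
```

```bash
for i in 1 2 3 ; do python3 -m crank '[[[0,0,0.05],0],[[0,0,0.1],0],[[0,0,0.1],0]]' | grep -E 'tool_pos|^force'; done
```

```text
tool_pos: [0.6139, -0.1527, 0.0824]
force: [2.2, 1.2, 2.2]
tool_pos: [0.6139, -0.1526, 0.0814]
force: [2.6, 0.1, 3.8]
tool_pos: [0.6138, -0.1527, 0.0804]
force: [2.5, 0.6, 2.8]
```

```bash
for i in 1 2 ; do python3 -m crank '[[[0,0,0.05],0],[[0,0,0.1],0],[[0,0,0.1],0]]' | grep -E 'tool_pos|^force'; done
```

```text
tool_pos: [0.614, -0.1527, 0.0797]
force: [0.1, 0.4, 7.6]
tool_pos: [0.6141, -0.1526, 0.0788]
force: [1.3, 1.7, 9.3]
```

The hook's slope was met at about z=0.080, so I switch to finer steps.

```bash
for i in 1 2 3; do python3 -m crank '[[[0,0,0.05],0],[[0,0,0.05],0]]' | grep -E 'tool_pos|^force'; done
```

```text
tool_pos: [0.6142, -0.1526, 0.0784]
force: [0.7, 1.4, 10.9]
tool_pos: [0.6142, -0.1526, 0.0779]
force: [1.2, 2.1, 9.8]
tool_pos: [0.6143, -0.1526, 0.0775]
force: [0.4, 3.0, 10.8]
```

```bash
for i in 1 2; do python3 -m crank '[[[0,0,0.05],0],[[0,0,0.05],0]]' | grep -E 'tool_pos|^force'; done
```

```text
tool_pos: [0.6143, -0.1526, 0.077]
force: [0.5, 2.9, 10.6]
tool_pos: [0.6144, -0.1526, 0.0765]
force: [1.0, 2.4, 11.4]
```

```bash
for i in 1 2; do python3 -m crank '[[[0,0,0.05],0],[[0,0,0.05],0]]' | grep -E 'tool_pos|^force'; done
```

```text
tool_pos: [0.6144, -0.1525, 0.0759]
force: [2.7, 2.2, 8.4]
tool_pos: [0.6144, -0.1525, 0.0754]
force: [3.0, 1.9, 7.9]
```

```bash
for i in 1 2; do python3 -m crank '[[[0,0,0.04],0],[[0,0,0.04],0]]' | grep -E 'tool_pos|^force'; done
```

```text
tool_pos: [0.6145, -0.1525, 0.0749]
force: [3.7, 1.4, 7.3]
tool_pos: [0.6145, -0.1525, 0.0745]
force: [4.3, 1.4, 6.5]
```

The hook is giving way. Bumper expected near 0.071–0.073, so steps of 0.3 mm from here.

```bash
for i in 1 2 3; do python3 -m crank '[[[0,0,0.03],0],[[0,0,0.03],0]]' | grep -E 'tool_pos|^force'; done
```

```text
tool_pos: [0.6145, -0.1525, 0.0742]
force: [4.4, 1.6, 6.1]
tool_pos: [0.6141, -0.1526, 0.0737]
force: [2.8, 1.9, 3.5]
tool_pos: [0.6134, -0.1527, 0.073]
force: [0.7, 0.2, 0.4]
```

```bash
for i in 1 2; do python3 -m crank '[[[0,0,0.03],0],[[0,0,0.03],0]]' | grep -E 'tool_pos|^force'; done
```

```text
tool_pos: [0.6135, -0.1528, 0.0728]
force: [-0.0, 0.2, 2.6]
tool_pos: [0.6136, -0.1528, 0.0725]
force: [-0.9, 1.4, 2.2]
```

```bash
python3 -m crank '[[[0,0,0.03],0],[[0,0,0.03],0]]' | grep -E 'tool_pos|^force'
```

```text
tool_pos: [0.6136, -0.1528, 0.0723]
force: [-1.3, 1.1, 3.9]
```

The load dropped to about zero, below the 4 N spring load, so the hook has snapped over. I'll retreat slowly to check.

```bash
python3 -m crank '[[[0,0,0.03],0],[[0,0,0.03],0],[[0,0,0],0],[[0,0,-0.1],0],[[0,0,-0.2],0],[[0,0,-0.3],0],[[0,0,-0.4],0],[[0,0,-0.4],0],[[0,0,-0.4],0]]'
```

```text
t: 20.52
tool_pos: [0.6139, -0.1526, 0.0764]
ee_rot: [0.986, 0.164, 0.0, 0.0]
force: [-0.1, -0.1, -0.9]
gripper_width: 0.0004
grasp_force: 0.0
```

No contact 4 mm higher: the lid is held. I'll withdraw and look.

```bash
python3 -m crank '[[[0,0,-0.5],0],[[0,0,-1.5],0],[[0,0,-3.5],0],[[0,0,-6],0],[[0,0,-9],0],[[0,0,-12],0],[[0,0,-15],0],[[0,0,-17],0],[[0,0,-18],0],[[0,0,-18],0],[[0,0,-18],0],[[0,0,-18],0],[[0,0,-18],0]]'
python3 - <<'E'
from h import *
c=grab("scene"); save(c,"pics/s6.png",crop=(70,100,270,280),s=3.3)
E
```

```text
t: 21.6
tool_pos: [0.6133, -0.1524, 0.2549]
ee_rot: [0.986, 0.164, -0.001, -0.0]
force: [-0.2, 0.1, 0.4]
gripper_width: 0.0003
grasp_force: 0.0
```

View pics/s6.png

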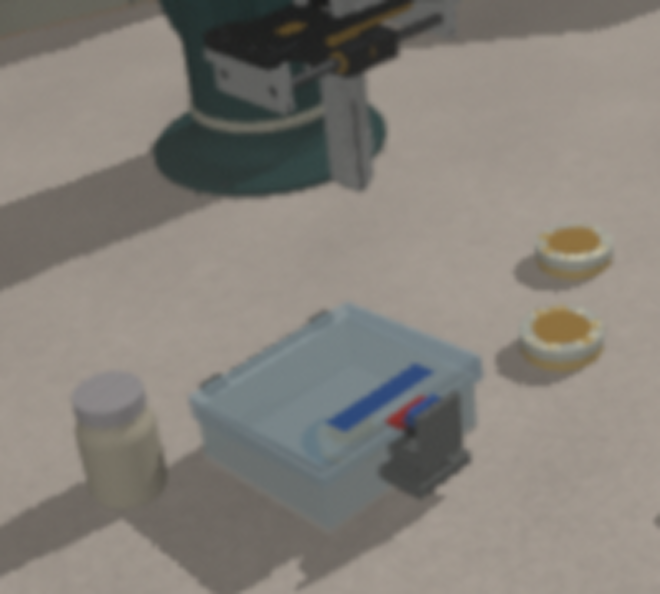

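The lid is shut with the red tab under the blue hook (crop (412,410)), and the gripper is clear.

```bash
python3 -c "
from workcell import close_job
print(close_job())"
```

```text
the job is handed in; nothing more can be done
None
```

The job is handed in: the smallest dish was set down flat about 15 mm from the middle of the case floor, the lid is latched under its catch and stays shut by itself (highest measured force about 12 N), and the bottles and jar were not touched; the hand-in returned no verdict.

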